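# Snap the spring locking ring onto the jar it fits

## Robot

A 7-joint arm with a two-finger parallel gripper is mounted at the origin on the work surface. World frame = base frame: x ahead of the robot, y to its left, z up, the work surface at z = 0. Lengths are in m, angles in rad, forces in N, time in s.
With the tool pointing down it reaches from about 0.4 to 0.85 m from the base axis. Payload 10.4 kg.
Tool frame: the origin (TCP) lies at the very end of the fingers, on their centre line; the grasp point (between the pads) lies ctrl.grip_point_offset behind it (ctrl.grip_point_offset is the distance from the TCP to the grasp point, in m); z points along the fingers, y is the line along which they close (so a half turn about z gives the same grasp; the last joint's range is limited). The gripper opens to 85 mm and grips with 20 to 120 N. Pads are 22 mm wide; open, the fingers measure 114 mm over their backs; the gripper's body (76 mm by 85 mm) begins 54 mm behind the grasp point. The pads swing forward as they close: fully open they stand 13 mm farther back than shut.
Start: joints at [-1.214, 0.332, -0.065, 1.46, 0.022, 1.35, -0.088], TCP at [0.232, 0.58, 0.231] pointing down, gripper open.
Joint ranges: [-2.6, 2.6], [-0.5, 2.12], [-1.47, 1.34], [0.16, 2.42], [-1.27, 4.41], [0.06, 2.06], [-2.6, 2.6]. Speed limits (rad/s): [2.22, 2.22, 2.79, 2.79, 3.14, 3.14, 3.14].

## Interface

Orientations are given as a unit quaternion [x, y, z, w].
In Python, from bench import status, imaging, ctrl gives the robot as it stands. The module is installed in compiled form; this text tells all that it offers.
- The arm moves only by the tool move_arm, never from a script. Its argument "moves" is one flat list of numbers, 6 for each row, row after row: the shift along the world's x, y, z in mm, then the turn, a rotation vector about the world's x, y, z in rad. In form: [tx, ty, tz, rx, ry, rz, tx, ty, tz, rx, ry, rz, ...]. A call has 1 to 8 rows; each row shifts and turns the commanded pose from where the row before left it; what a row does not reach is not made up. A row lasts 1/8 s, in which the tool goes at most 62.5 mm and 10.7 degrees, less where a joint would pass 70% of its speed; a pose out of reach is approached as far as the arm can. A call with a gripper value outside its range is refused whole. "jaw" is the closure, from 0 (fully open) to 1 (shut), set as the call begins (left out, the last holds). The fingers move at their own pace and stop on an object; the grip force is fixed at half the most. Time passes only in rows, so rows that do not move let the fingers close. It gives the time, the measured TCP pose, the force, the opening and the grip force at its end, in the units of the state.
- status.get_state(): the state, without advancing time (a new reading comes with each control period).
- imaging.capture(name): name is "side" or "top" or "wrist"; returns a dict with "color" (480x640x3 uint8, red, green, blue), "z_map" (480x640 float32, m along the optical axis (not along the pixel's ray), 0 where there is no reading), "camera_matrix" (3x3 intrinsics, pixels), "world_from_camera" (4x4, takes a point from camera to world coordinates); the wrist camera has in their place "T_tool_cam" (4x4, takes a point from camera to tool coordinates, whose origin is the TCP and whose axes are the flange's). Camera axes: x right, y down, z forward; pixel columns grow to the right and rows downward; lengths in m; the calibration is good to about 2 mm. A picture is of the moment at which its call begins: read the wrist's pose just before it.
- ctrl.sign_off(): hands the job in; it is judged then, once.
The state is a dict: "time_s": time; "joint_positions": joint angles; "joint_vel": joint speeds; "effort": joint torques, N m; "ee_pos": TCP position; "tool_rot": TCP orientation; "contact_force": force on the tool from outside, world axes, zero at the start; "wrist_torque": the same for the moment, N m; "grip_width": finger opening in m; "grip_force": force on a finger pad.
Only numpy, scipy, OpenCV 4.12 (cv2) and the standard library are available. Lean on these libraries where they do the work, as an engineer would, in place of code of your own. Each camera call takes 0.05 s, during which the arm holds its last target. There are 200 camera calls.

## Task

Lock the storage jar that the steel spring ring fits: of the three leaning jars it is the middle-sized one, with the pink lid. Pinch the ring's two orange ears together so that it spreads, lift it and carry it spread over that lid down onto the jar's shoulder, then let it contract fully into the groove under the lid and let go. Leave everything else where it stands.

Things in the scene. Friction and masses are not known exactly. Their poses are not given: they have to be found in the camera images.
- ring_center (a point): Centre of the steel spring ring (118 x 95 mm, 9 mm thick, 140 g), 4.5 mm above its underside. It lies flat on the table, ears up. +z: its axis, to the side where the ears stand; -x: towards the ears; +x: to the hinge of its jaws, 46 mm off. Inner lips 6 mm thick (z -3 to 3 mm): 52 mm across free, 70 mm fully spread; the rest stays 37 mm clear of the axis.
- ring_ears (a point): Mid-way between the ring's two orange ears, 52 mm from its centre along -x, 30 mm above its underside; same axes. Ears: upright plates 16 mm long (x), 5 mm thick (y), up to 53 mm over the underside; arms cross below, so keep fingertips 13 mm or more above it. 60 mm over the outer faces free; pinched to the firm stop 14 mm, faces then parallel. Takes 4 N at first, 9 N at the stop.
- jaw_left (a joint): Spread of the ring's jaws in rad, sprung back to 0, wider as the ears are pinched together: 0 free, about 0.02 when contracted in the groove of the pink-lidded jar, 0.14 just wide enough for that lid, 0.22 fully spread (stop).
- mid_neck: Neck of the fixed jar with the pink lid, leaning 0.56 rad from vertical. Origin: on its axis, on the flat steel shoulder (104 mm across). +z: out along the axis through the lid; -x: down the slope, towards the robot; y level. Lid 63 mm across from z=11 to 20 mm, chamfered on top; under it a groove 54 mm across, z=0 to 11. This is the one the ring fits.
- small_neck: Neck of the fixed jar with the yellow lid, leaning 0.56 rad from vertical. Origin: on its axis, on the flat steel shoulder (84 mm across). +z: out along the axis through the lid; -x: down the slope, towards the robot; y level. Lid 44 mm across from z=11 to 20 mm, chamfered on top; under it a groove 35 mm across, z=0 to 11. The ring is too large for it.
- large_neck: Neck of the fixed jar with the green lid, leaning 0.56 rad from vertical. Origin: on its axis, on the flat steel shoulder (116 mm across). +z: out along the axis through the lid; -x: down the slope, towards the robot; y level. Lid 84 mm across from z=11 to 20 mm, chamfered on top; under it a groove 75 mm across, z=0 to 11. The ring cannot pass over it.
- pink_tub: Pink plastic bowl, 110 mm across, 60 mm tall, origin under its centre. Leave it.
- paper_cup: Paper cup, 84 mm across, 100 mm tall, origin under its centre. Leave it.
- spray_can: Blue spray can, 60 mm across, 210 mm tall, origin under its centre. Leave it.
- red_pan: Red open container, 150 x 120 x 70 mm, origin under its centre. Leave it.
- sponge: Yellow sponge block, 100 x 65 x 30 mm, origin under its centre. Leave it.
- scoop: Spoon lying flat on the table. Leave it.
- tea_jar: Amber jar with white cap, 72 mm across, 110 mm tall, origin under its centre. Leave it.

How it is judged:
On the way, in this order (a step that is already met when the one before it is completed fails the run):
1. the ring is spread by its ears and lifted clear of the table (value of joint jaw_left above 0.14 rad and height (world z) of ring_center above 0.05 m), for 0.2 s.
2. the ring, still spread, is round the groove of the pink-lidded jar (value of joint jaw_left above 0.14 rad and z of ring_center in the frame of mid_neck between -0.002 and 0.013 m and x of ring_center in the frame of mid_neck between -0.01 and 0.01 m and y of ring_center in the frame of mid_neck between -0.01 and 0.01 m), for 0.1 s.
At the end, for the whole second after the job is handed in: The ring lies on the shoulder, in the groove under the pink lid: its centre within 5 mm of the neck's axis, from 0 to 10.5 mm above the shoulder, its axis within 0.1 rad of the neck's, contracted (spread below 0.06 rad), at rest and let go (z of ring_center in the frame of mid_neck between 0 and 0.0105 m and x of ring_center in the frame of mid_neck between -0.005 and 0.005 m and y of ring_center in the frame of mid_neck between -0.005 and 0.005 m and angle between the z axis of ring_center and the z axis of mid_neck, either way round below 0.1 rad and value of joint jaw_left below 0.06 rad and velocity of joint jaw_left below 0.05 rad/s); the robot touches nothing.
It fails at once if any other thing on the table is moved more than 30 mm (distance of any of pink_tub, paper_cup, spray_can, red_pan, sponge, scoop, tea_jar from where it was at the start of the episode above 0.03 m).
It also fails if it takes over 43 s, if anything falls off the work surface, if the arm or the gripper's body presses on something with over 40 N, if the wrist force passes 120 N, or if a joint passes its speed limit or range.

## Working session

There is one attempt and no reset: what is moved stays moved. The work goes in short steps, Python scripts to look and compute and a tool call to move; the robot and the scene stay as the last step left them, time stands still between calls to the robot, and variables do not carry over. Pictures are saved under pics/ and viewed, at most 11 in all, crops included, and the job is handed in when it is done.

Besides the shell and the picture viewer there is one more tool, called after "Request:" as name(argument=value, ...), one argument or row to a line, values as JSON. move_arm: Moves the arm, as the interface text tells. Its arguments: {"type":"object","properties":{"moves":{"type":"array","items":{"type":"number"}},"jaw":{"type":"number"}},"required":["moves"]}

```bash
mkdir -p pics
python3 - <<'E'
from bench import status, imaging, ctrl
import cv2,numpy as np,pickle
s=status.get_state();print(s['time_s'],s['ee_pos'],s['tool_rot'],s['grip_width'],ctrl.grip_point_offset)
d={n:imaging.capture(n) for n in('top','side')}
pickle.dump(d,open('a.pkl','wb'))
for n in d: cv2.imwrite(f'pics/{n}.png',d[n]['color'][...,::-1]);print(d[n]['camera_matrix'],d[n]['world_from_camera'])
E
```

```text
0.0 [0.23157458 0.58011825 0.23049578] [ 1.88748562e-01  9.82025187e-01 -7.08449814e-04 -9.85810958e-05] 0.0853905938037379 0.0187
[[586.29958176   0.         316.60259073]
 [  0.         586.29958176 237.02268569]
 [  0.           0.           1.        ]] [[ 0.02137979 -0.98424611  0.1755064   0.21226316]
 [-0.99975458 -0.02002831  0.0094684   0.01643644]
 [-0.00580414 -0.17566576 -0.98443276  1.64688576]
 [ 0.          0.          0.          1.        ]]
[[481.84211989   0.         313.51965268]
 [  0.         481.84211989 237.55154324]
 [  0.           0.           1.        ]] [[ 0.84624572 -0.36954022  0.38380751  0.10115269]
 [-0.53242945 -0.55994787  0.6348049  -0.6256318 ]
 [-0.01967375 -0.74155135 -0.67060759  0.8117409 ]
 [ 0.          0.          0.          1.        ]]
```

View pics/top.png

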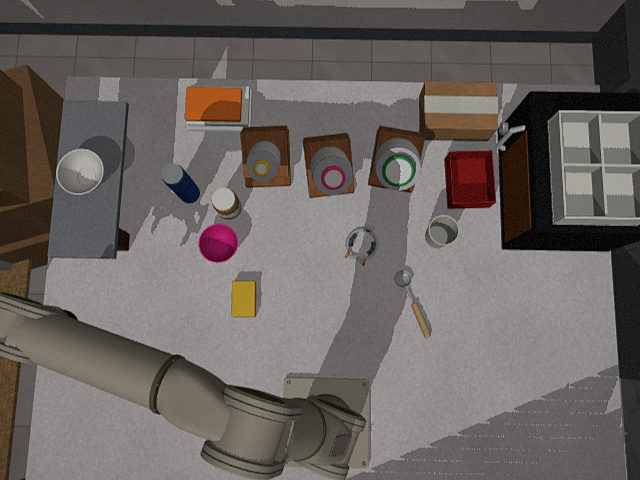

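View pics/side.png

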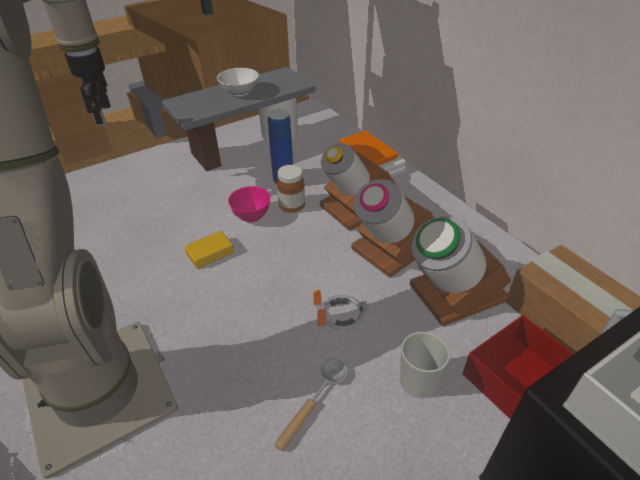

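The top view shows the ring at about (361,243) with its ears at (347,256) and (364,262), the pink lid at (333,178). In the side view they are at (343,312) and (375,197).

```bash
cat > h.py <<'E'
import numpy as np,cv2
def pts(c,mask,T=None):
    T=c['world_from_camera'] if T is None else T
    K=c['camera_matrix'];v,u=np.nonzero(mask&(c['z_map']>0));z=c['z_map'][v,u]
    p=np.c_[(u-K[0,2])/K[0,0]*z,(v-K[1,2])/K[1,1]*z,z]
    return p@T[:3,:3].T+T[:3,3]
def ray(c,uv,T=None):
    T=c['world_from_camera'] if T is None else T
    K=c['camera_matrix'];d=np.array([(uv[0]-K[0,2])/K[0,0],(uv[1]-K[1,2])/K[1,1],1])
    return T[:3,3],T[:3,:3]@d
def onplane(c,uv,n,d,T=None):
    o,r=ray(c,uv,T);return o+r*(d-n@o)/(n@r)
def hsv(c): return cv2.cvtColor(c['color'],cv2.COLOR_RGB2HSV)
def rng(h,lo,hi): return cv2.inRange(h,lo,hi)>0
def box(m,x0,x1,y0,y1):
    r=np.zeros_like(m);r[y0:y1,x0:x1]=m[y0:y1,x0:x1];return r
E
python3 - <<'E'
from h import *
import pickle
d=pickle.load(open('a.pkl','rb'));np.set_printoptions(precision=4,suppress=True)
B={'top':((310,355,160,200),(340,372,245,270)),'side':((350,400,175,220),(308,332,285,330))}
R=[]
for n in d:
    c=d[n];h=hsv(c)
    m=box(rng(h,(150,90,80),(178,255,255)),*B[n][0])
    cn=max(cv2.findContours(m.astype(np.uint8),0,1)[0],key=len)
    e=cv2.fitEllipse(cn);print(n,'lid',m.sum(),e)
    P=pts(c,m);print('  pts',np.median(P,0))
    th=.56
    R.append(ray(c,e[0]))
    # lid and shoulder plane fit
    o=box(rng(h,(3,120,80),(18,255,255)),*B[n][1])
    k,l,st,ce=cv2.connectedComponentsWithStats(o.astype(np.uint8))
    for i in range(1,k):
        if st[i,4]>6:
            Q=pts(c,l==i);print('  ear',ce[i],st[i,4],Q.mean(0),Q.min(0),Q.max(0), onplane(c,ce[i],np.array([0,0,1.]),.04))
    # ring gray points: height 4-12mm near
    al=pts(c,np.ones(m.shape,bool))
    ctr=onplane(c,(361,243) if n=='top' else (343,312),np.array([0,0,1.]),.0045);print('  ring rough',ctr)
A=sum(np.eye(3)-np.outer(r,r)/(r@r) for o,r in R);b=sum((np.eye(3)-np.outer(r,r)/(r@r))@o for o,r in R)
X=np.linalg.solve(A,b);print('lid tri',X,[np.linalg.norm(np.cross(X-o,r))/np.linalg.norm(r) for o,r in R])
E
```

```text
top lid 220 ((332.943603515625, 177.36148071289062), (22.96527862548828, 23.625017166137695), 78.56251525878906)
  pts [ 0.6284 -0.0074  0.2039]
  ear [346.6429 254.0714] 14 [ 0.4516 -0.052   0.0458] [ 0.4455 -0.0573  0.01  ] [ 0.4658 -0.0476  0.0588] [ 0.4525 -0.0523  0.04  ]
  ear [364.0909 261.0909] 11 [ 0.4325 -0.1     0.0504] [ 0.4233 -0.1025  0.0266] [ 0.4386 -0.0969  0.0586] [ 0.4339 -0.1007  0.04  ]
  ring rough [ 0.4904 -0.0942  0.0045]
side lid 317 ((374.1258850097656, 197.05926513671875), (25.51078224182129, 29.6939754486084), 57.67488098144531)
  pts [ 0.6214 -0.0204  0.1991]
  ear [316.9394 297.3939] 99 [ 0.4517 -0.0533  0.0342] [ 0.4453 -0.0586  0.0088] [ 0.4581 -0.0469  0.0558] [ 0.4491 -0.0576  0.04  ]
  ear [320.9909 317.3455] 110 [ 0.431  -0.101   0.0316] [ 0.4236 -0.1042  0.0027] [ 0.4379 -0.0965  0.058 ] [ 0.4276 -0.1066  0.04  ]
  ring rough [ 0.4897 -0.0962  0.0045]
lid tri [ 0.6258 -0.0078  0.1979] [np.float64(0.0006350908273567274), np.float64(0.0006350908273566689)]
```

Run:
```python
from h import *
import pickle
d=pickle.load(open('a.pkl','rb'));np.set_printoptions(precision=4,suppress=True)
X=np.array([.6258,-.0078,.1979])
n0=np.array([-np.sin(.56),0,np.cos(.56)])
for n in d:
    c=d[n];al=pts(c,np.ones((480,640),bool));q=al-X;q=q[np.linalg.norm(q,axis=1)<.08]
    h=q@n0;r=np.linalg.norm(q-np.outer(h,n0),axis=1)
    for nm,m in(('sh',(r>.036)&(r<.05)&(abs(h+.018)<.012)),('lid',(r<.024)&(abs(h)<.012))):
        p=q[m];u=None
        for _ in range(4):
            ce=p.mean(0);v=np.linalg.svd(p-ce)[2][2];v*=np.sign(v[2]);e=(p-ce)@v;p=p[abs(e)<2.5*e.std()+1e-4]
        print(n,nm,len(p),'n',v,'lean',np.arccos(v[2]),'yaw',np.arctan2(-v[1],-v[0]),'offs',(ce)@n0,e.std(),'ce',ce+X)
```

```text
top sh 533 n [-0.5152 -0.0715  0.8541] lean 0.547005188959788 yaw 0.13786500993048234 offs -0.014249555675451478 0.0030715297544448464 ce [ 0.6347 -0.0079  0.1867]
top lid 254 n [-0.5277 -0.0578  0.8475] lean 0.5596018019548369 yaw 0.10902821561259682 offs 0.006403497469770245 0.0027102546895294167 ce [ 0.6227 -0.0089  0.2035]
side sh 650 n [-0.5237 -0.0817  0.848 ] lean 0.558646569634141 yaw 0.15480552845763781 offs -0.014745705379108383 0.0015698975760829602 ce [ 0.6335 -0.0154  0.1853]
side lid 347 n [-0.5291 -0.0733  0.8454] lean 0.563515181107171 yaw 0.1376744287582676 offs 0.006407865584955979 0.0013989865159164628 ce [ 0.6224 -0.008   0.2033]
```

Request:
move_arm(
  moves=[47,-60,0,0,0,0,47,-60,0,0,0,0,47,-60,0,0,0,0,47,-60,0,0,0,0,0,-60,0,0,0,0,0,-60,0,0,0,0,0,-60,0,0,0,0,0,-60,0,0,0,0],
  jaw=0,
)

```text
time_s: 1.1
ee_pos: [0.3855, 0.1416, 0.2311]
tool_rot: [0.189, 0.982, 0.0, -0.0]
contact_force: [1.8, 0.1, 0.0]
grip_width: 0.0853
grip_force: 0.0
```

Request:
move_arm(
  moves=[8,-40,-10,0,0,0,8,-40,-10,0,0,0,8,-40,-10,0,0,0,8,-40,-10,0,0,0,4,-30,-10,0,0,0,0,0,0,0,0,0,0,0,0,0,0,0],
)

```text
time_s: 1.98
ee_pos: [0.4217, -0.0457, 0.1813]
tool_rot: [0.189, 0.982, 0.0, -0.0]
contact_force: [-0.2, 0.2, 0.4]
grip_width: 0.0854
grip_force: 0.0
```

```bash
cat >> h.py <<'E'
from scipy.spatial.transform import Rotation as Rot
def look(fn):
    from bench import status, imaging
    import pickle
    s=status.get_state();c=imaging.capture('wrist')
    T=np.eye(4);T[:3,:3]=Rot.from_quat(s['tool_rot']).as_matrix();T[:3,3]=s['ee_pos']
    c['world_from_camera']=T@c['T_tool_cam'];c['state']=s
    pickle.dump(c,open(fn+'.pkl','wb'));cv2.imwrite(f'pics/{fn}.png',c['color'][...,::-1])
    print(s['time_s'],s['ee_pos'],s['tool_rot'],s['grip_width']);return c
E
python3 - <<'E'
from h import *
c=look('w1')
E
```

```text
1.975 [ 0.42174163 -0.04572839  0.18132785] [ 1.88578275e-01  9.82058144e-01  9.34844728e-05 -1.64016294e-04] 0.08541168621367447
```

View pics/w1.png

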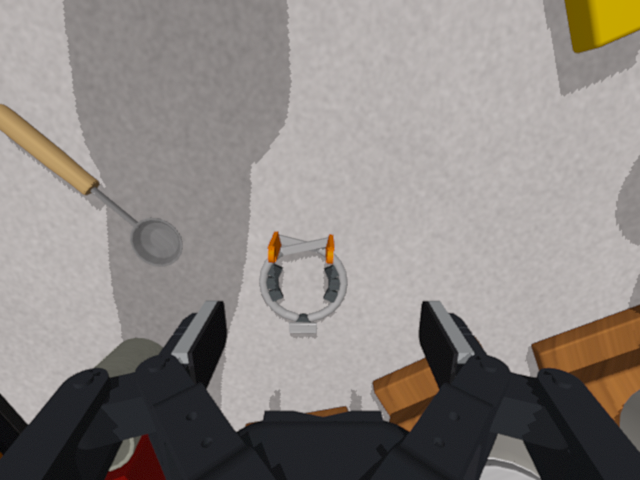

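The wrist view shows the ring centred at (303,282), ears at (274,247) and (331,248), hinge at (303,325); already nearly aligned with the fingers.

Run:
```python
from h import *
import pickle
np.set_printoptions(precision=4,suppress=True)
c=pickle.load(open('w1.pkl','rb'));h=hsv(c);print(c['T_tool_cam'])
o=box(rng(h,(3,150,80),(18,255,255)),255,345,225,270)
k,l,st,ce=cv2.connectedComponentsWithStats(o.astype(np.uint8))
e=[]
for i in range(1,k):
    if st[i,4]>20:
        Q=pts(c,l==i);q=Q[Q[:,2]>.03];e.append(q.mean(0));print(ce[i],st[i,4],q.mean(0),q.min(0),q.max(0))
z=np.array([0,0,1.])
hg=onplane(c,(303,327),z,.0045);ct=onplane(c,(303,281),z,.0045);print('hinge',hg,'centre',ct)
e=np.array(e)[:,:2];m=e.mean(0);dy=e[1]-e[0];print('mid',m,'sep',np.linalg.norm(dy),'heading',np.degrees(np.arctan2(dy[1],dy[0])),'toolY',Rot.from_quat(c['state']['tool_rot']).as_matrix()[:,1])
x=np.array([dy[1],-dy[0]])/np.linalg.norm(dy);print('centre from ears',m+.052*x,m-.052*x,'ring x heading',np.arctan2(x[1],x[0]))
print('move xy',m-c['state']['ee_pos'][:2])
```

```text
[[ 0.0005 -0.9468 -0.3219  0.0842]
 [ 1.      0.0007 -0.0003  0.001 ]
 [ 0.0005 -0.3219  0.9468 -0.1434]
 [ 0.      0.      0.      1.    ]]
[273.7782 247.3152] 257 [ 0.43   -0.0955  0.0457] [ 0.4236 -0.1002  0.0304] [ 0.4392 -0.092   0.0553]
[329.4908 249.3374] 163 [ 0.4493 -0.0489  0.0466] [ 0.4445 -0.0549  0.0302] [ 0.4566 -0.044   0.0553]
hinge [ 0.5371 -0.1137  0.0045] centre [ 0.4854 -0.0919  0.0045]
mid [ 0.4396 -0.0722] sep 0.050495576350978906 heading 67.47610947234323 toolY [0.3704 0.9289 0.0001]
centre from ears [ 0.4877 -0.0921] [ 0.3916 -0.0523] ring x heading -0.3931160500663737
move xy [ 0.0179 -0.0265]
```

Request:
move_arm(
  moves=[9,-14,-30,0,0,0,8,-14,-30,0,0,0,0,0,-30,0,0,0,0,0,-25,0,0,0,0,0,-20,0,0,0,0,0,-15,0,0,0,0,0,0,0,0,0,0,0,0,0,0,0],
)

```text
time_s: 3.02
ee_pos: [0.4393, -0.0742, 0.0319]
tool_rot: [0.189, 0.982, 0.0, 0.0]
contact_force: [0.3, 0.1, -0.0]
grip_width: 0.0852
grip_force: 0.0
```

Run:
```python
from h import *
c=look('w2');h=hsv(c)
o=rng(h,(3,150,80),(18,255,255))
k,l,st,ce=cv2.connectedComponentsWithStats(o.astype(np.uint8))
T=c['T_tool_cam']
for i in range(1,k):
    if st[i,4]>60:
        Q=pts(c,l==i,T);print(ce[i],st[i,4],Q.mean(0),Q.min(0),Q.max(0))
```

```text
3.025 [ 0.43933605 -0.07416322  0.03193365] [1.88641293e-01 9.82045976e-01 1.79277475e-04 3.61406955e-04] 0.08517525868976601
[269.85737571 307.19804401] 1227 [ 0.00152584 -0.0234361  -0.00412925] [-0.02329714 -0.03638722 -0.02346951] [ 0.0070189  -0.02041405  0.0262114 ]
[377.59701493 311.33416252] 1206 [-2.73473623e-05  2.65463699e-02 -5.45577417e-03] [-0.03658414  0.02330076 -0.02324315] [0.00591348 0.03119899 0.02541874]
[518.30073801 473.35424354] 542 [-0.14714468  0.13623388  0.02481995] [-0.15924454  0.06217133 -0.07534182] [-0.01118102  0.14749765  0.0302092 ]
```

View pics/w2.png

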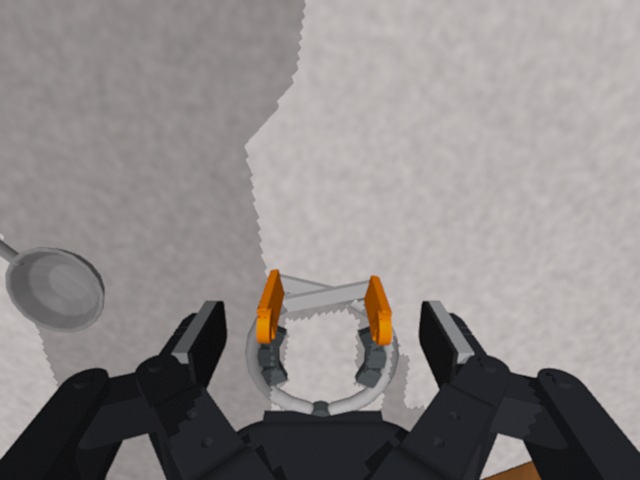

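The ears (270,307) and (378,311) sit centred between the fingers. Going down and pinching.

Request:
move_arm(
  moves=[0,0,-10,0,0,0,0,0,-6,0,0,0,0,0,0,0,0,0],
)

```text
time_s: 3.45
ee_pos: [0.4384, -0.0744, 0.0148]
tool_rot: [0.189, 0.982, -0.0, -0.001]
contact_force: [0.8, -0.4, -0.9]
grip_width: 0.0855
grip_force: 0.0
```

Request:
move_arm(
  moves=[0,0,0,0,0,0,0,0,0,0,0,0,0,0,0,0,0,0,0,0,0,0,0,0,0,0,0,0,0,0,0,0,0,0,0,0,0,0,0,0,0,0,0,0,0,0,0,0],
  jaw=1,
)

```text
time_s: 4.45
ee_pos: [0.4399, -0.0747, 0.0167]
tool_rot: [0.189, 0.982, 0.0, 0.001]
contact_force: [-6.7, -1.3, 20.8]
grip_width: 0.0079
grip_force: 60.1
```

Run:
```python
from h import *
c=look('w3')
```

```text
4.45 [ 0.43985793 -0.07467399  0.01671535] [1.88992637e-01 9.81978052e-01 4.44729420e-04 8.31043181e-04] 0.007918502370808211
```

View pics/w3.png

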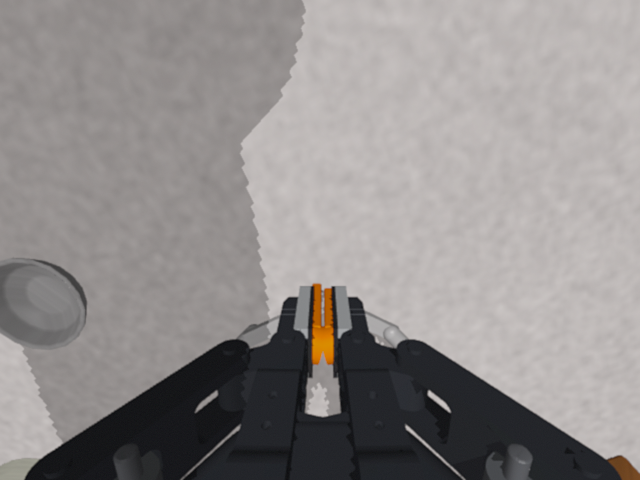

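The ears are pinched together between the pads (323,320). Lifting.

Request:
move_arm(
  moves=[0,0,15,0,0,0,0,0,25,0,0,0,0,0,35,0,0,0.168,0,0,40,0,0,0.168,0,0,40,0,0,0.168,0,0,30,0,0,0,0,0,0,0,0,0,0,0,0,0,0,0],
)

```text
time_s: 5.5
ee_pos: [0.4383, -0.0743, 0.1997]
tool_rot: [-0.062, 0.998, 0.0, -0.0]
contact_force: [0.1, 0.1, -1.2]
grip_width: 0.0074
grip_force: 59.5
```

Run:
```python
from h import *
from bench import imaging
import pickle
c=look('w4')
d={n:imaging.capture(n) for n in('top','side')}
pickle.dump(d,open('b.pkl','wb'))
im=[c['color'][200:440,160:480]]+[cv2.resize(d['side']['color'][100:300,240:460],(440,400)),cv2.resize(d['top']['color'][150:290,270:430],(320,280))]
W=np.zeros((540,780,3),np.uint8)
W[:240,:320]=im[0];W[:400,330:770]=im[1];W[250:530,:320]=im[2]
cv2.imwrite('pics/m4.png',W[...,::-1])
```

```text
5.5 [ 0.43829454 -0.07429136  0.19967832] [-6.19850031e-02  9.98076966e-01  1.04002356e-04 -4.67885495e-04] 0.00744486254528053
```

View pics/m4.png

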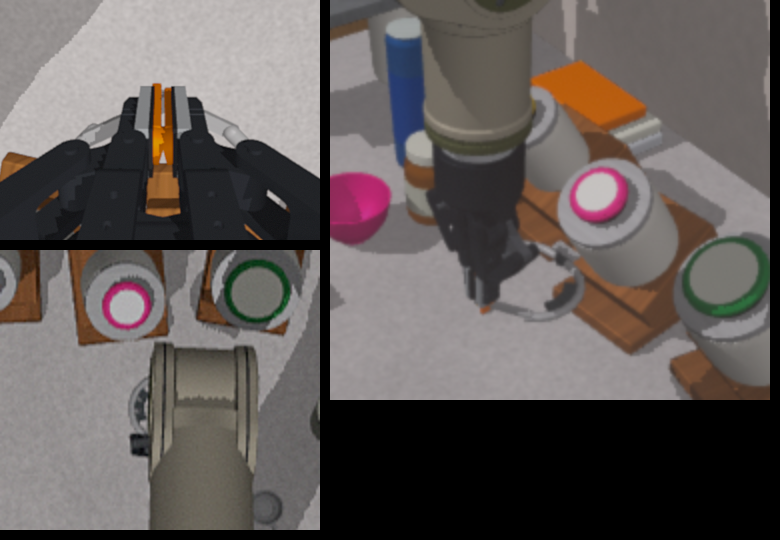

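Ring is held level and spread below the gripper (side crop, about (540,285)); pink lid is free ahead. Measuring the ring in the tool frame from depth.

Run:
```python
from h import *
import pickle
np.set_printoptions(precision=4,suppress=True)
d=pickle.load(open('b.pkl','rb'));w=pickle.load(open('w4.pkl','rb'))
s=w['state'];R=Rot.from_quat(s['tool_rot']).as_matrix();t=np.array(s['ee_pos'])
for n in('side','top'):
    P=pts(d[n],np.ones((480,640),bool));q=(P-t)@R
    q=q[(q[:,0]<-.012)&(q[:,0]>-.13)&(abs(q[:,1])<.075)&(q[:,2]>-.012)&(q[:,2]<.04)]
    print(n,len(q),q.min(0),q.max(0))
    for _ in range(4):
        A=np.c_[q[:,:2],np.ones(len(q))];k=np.linalg.lstsq(A,q[:,2],rcond=None)[0];e=q[:,2]-A@k;q=q[abs(e)<2*e.std()]
    print(' plane z=',k,'std',e.std(),len(q))
    # circle extents
    B=np.c_[2*q[:,:2],np.ones(len(q))];cc=np.linalg.lstsq(B,(q[:,:2]**2).sum(1),rcond=None)[0];print(' circle',cc[:2],np.sqrt(cc[2]+cc[0]**2+cc[1]**2), 'ext',q.min(0),q.max(0))
# ears in wrist
o=box(rng(hsv(w),(3,150,80),(18,255,255)),160,480,200,370);Q=pts(w,o,w['T_tool_cam'])
Q=Q[(abs(Q[:,1])<.02)&(abs(Q[:,0])<.03)]
print('ears',len(Q),Q.mean(0),np.percentile(Q,[2,98],axis=0))
# lid centre
nn=np.array([-.527,-.066,.847]);nn/=np.linalg.norm(nn)
a=pickle.load(open('a.pkl','rb'));X=np.array([.6258,-.0078,.1979]);bx={'top':(310,355,160,200),'side':(350,400,175,220)}
for n in a:
    c=a[n];m=box(rng(hsv(c),(150,60,60),(178,255,255)),*bx[n])
    cn=max(cv2.findContours(m.astype(np.uint8),0,1)[0],key=len)[:,0]
    for off in(.0064,.0034):
        W=np.array([onplane(c,p,nn,nn@X+off) for p in cn])
        x=np.cross([0,1,0],nn);x/=np.linalg.norm(x);y=np.cross(nn,x)
        uv=np.c_[W@x,W@y].astype(np.float32);(cx,cy),r=cv2.minEnclosingCircle(uv)
        print(n,off,'centre',cx*x+cy*y+nn*(nn@X+off),'r',r)
    W=pts(c,cv2.erode(m.astype(np.uint8),np.ones((1,1)))>0);
```

```text
side 559 [-0.1116 -0.0576 -0.0032] [-0.0124  0.0446  0.0143]
 plane z= [ 0.0455 -0.0455  0.0075] std 0.0017754719762599345 472
 circle [-0.0564 -0.0055] 0.045077431748282666 ext [-0.1116 -0.0576 -0.0012] [-0.0124  0.0401  0.0115]
top 179 [-0.0975  0.0247 -0.0029] [-0.0263  0.0545  0.0177]
 plane z= [ 0.0501 -0.011   0.0102] std 0.0021030686789221703 148
 circle [-0.0604  0.0294] 0.023114292802547093 ext [-0.0975  0.0247  0.0024] [-0.0263  0.0545  0.0114]
ears 1206 [ 0.0037  0.0014 -0.0233] [[-0.0054 -0.0023 -0.0374]
 [ 0.01    0.0052  0.0082]]
top 0.0064 centre [ 0.6248 -0.0078  0.2048] r 0.03227986395359039
top 0.0034 centre [ 0.6257 -0.0078  0.2018] r 0.032347045838832855
side 0.0064 centre [ 0.6226 -0.012   0.2031] r 0.033832598477602005
side 0.0034 centre [ 0.6245 -0.0097  0.2009] r 0.03395440801978111
```

```bash
cat > plan.py <<'E'
from h import *
np.set_printoptions(precision=4,suppress=True)
def unit(v): return v/np.linalg.norm(v)
def plan(h,O=(.635,-.0072,.1876),rc=(-.0535,0,.0105),tilt=.045,yaw=.135,lean=.56,dx=0,dy=0):
    from bench import status
    s=status.get_state();R0=Rot.from_quat(s['tool_rot']);t0=np.array(s['ee_pos'])
    n=np.array([-np.sin(lean)*np.cos(yaw),-np.sin(lean)*np.sin(yaw),np.cos(lean)])
    y=np.array([-np.sin(yaw),np.cos(yaw),0]);x=np.cross(y,n)
    N=np.c_[x,y,n]
    # ring axes in tool frame
    zr=unit(np.array([tilt,0,-1]));yr=np.array([0,1,0.]);xr=np.cross(yr,zr)
    Rt=N@np.c_[xr,yr,zr].T
    C=np.array(O)+N@np.array([dx,dy,h]);t=C-Rt@np.array(rc)
    print('now',s['time_s'],t0,'ring in neck mm',N.T@(t0+R0.as_matrix()@np.array(rc)-np.array(O))*1e3)
    print('h',h,'dmm',(t-t0)*1e3,'rotvec',(Rot.from_matrix(Rt)*R0.inv()).as_rotvec(),'n*10mm',n*10,'x*',x,'y',y)
E
python3 -c "
from plan import *
plan(.06)"
```

```text
now 5.65 [ 0.4382 -0.0743  0.1993] ring in neck mm [-127.0143  -40.613    80.9272]
h 0.06 dmm [113.9895  55.8795  21.9138] rotvec [ 0.0669 -0.5127  0.0107] n*10mm [-5.2635 -0.7149  8.4726] x* [0.8395 0.114  0.5312] y [-0.1346  0.9909  0.    ]
```

Request:
move_arm(
  moves=[0,10,15,0.017,-0.128,0.003,10,10,10,0.017,-0.128,0.003,20,10,0,0.017,-0.128,0.003,25,10,0,0.016,-0.128,0.002,25,8,0,0,0,0,20,8,-3,0,0,0,14,0,0,0,0,0,0,0,0,0,0,0],
)

```text
time_s: 6.65
ee_pos: [0.5527, -0.0184, 0.2212]
tool_rot: [-0.066, 0.965, 0.017, 0.254]
contact_force: [-0.2, 0.4, -1.3]
grip_width: 0.0072
grip_force: 59.5
```

```bash
cat > meas.py <<'E'
import sys,pickle
from plan import *
from bench import imaging,status
def meas(fn):
    s=status.get_state();c=imaging.capture('side');pickle.dump((s,c),open(fn+'.pkl','wb'))
    cv2.imwrite(f'pics/{fn}.png',cv2.resize(c['color'][120:300,260:500],(800,600),interpolation=cv2.INTER_CUBIC)[...,::-1])
E
python3 -c "
from meas import *
meas('s5');plan(.06)"
```

```text
now 6.7 [ 0.5523 -0.0185  0.2213] ring in neck mm [ 0.1105  0.0106 59.9498]
h 0.06 dmm [-0.1077  0.0075 -0.0601] rotvec [ 0.0006 -0.0008 -0.0005] n*10mm [-5.2635 -0.7149  8.4726] x* [0.8395 0.114  0.5312] y [-0.1346  0.9909  0.    ]
```

View pics/s5.png

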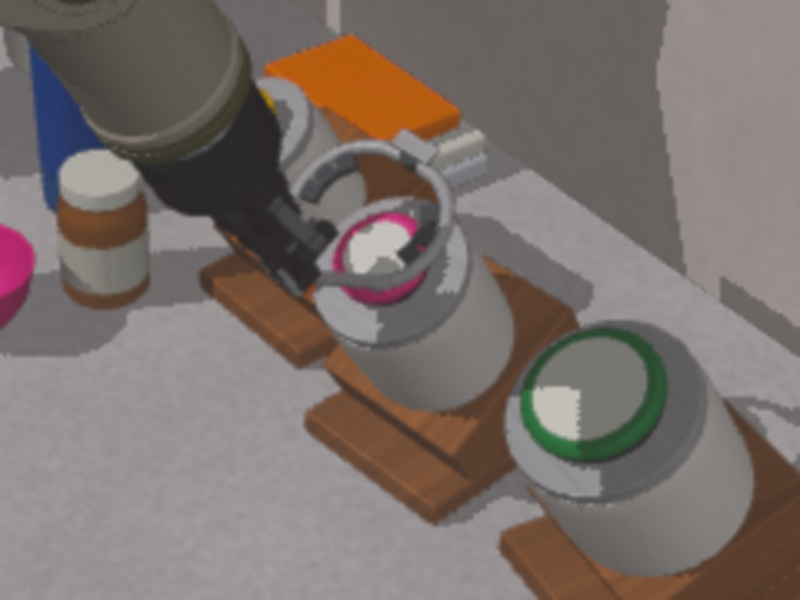

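The spread ring hovers over the pink lid: lips at about (325,175) and (420,240), hinge at (415,148), lid at (378,255). Checking offsets in the neck frame from depth.

```bash
cat >> meas.py <<'E'
def ana(fn,h,O=(.635,-.0072,.1876),yaw=.135,lean=.56):
    s,c=pickle.load(open(fn+'.pkl','rb'))
    n=np.array([-np.sin(lean)*np.cos(yaw),-np.sin(lean)*np.sin(yaw),np.cos(lean)])
    y=np.array([-np.sin(yaw),np.cos(yaw),0]);N=np.c_[np.cross(y,n),y,n]
    P=pts(c,np.ones((480,640),bool));col=c['color'][c['z_map']>0].astype(int);q=(P-np.array(O))@N*1e3
    m=(abs(q[:,0])<70)&(abs(q[:,1])<65)&(abs(q[:,2]-h)<14)&(q[:,0]>-40)
    r=q[m];g=col[m].sum(1);lip=(g<240)&(np.hypot(r[:,0],r[:,1])<48)
    print('ring pts',len(r),'ext',np.percentile(r,[1,99],axis=0).round(1).tolist())
    for sgn in(1,-1):
        L=r[lip&(r[:,1]*sgn>0)]
        if len(L)>4: print(' lip',sgn,len(L),L.mean(0),np.percentile(L,[5,95],axis=0).round(1).tolist())
    b=r[~lip&(np.hypot(r[:,0],r[:,1])<56)]
    k=np.linalg.lstsq(np.c_[b[:,:2],np.ones(len(b))],b[:,2],rcond=None)[0];print(' plane',k)
    def res(p): return np.hypot(b[:,0]-p[0],b[:,1]-p[1])-p[2]
    from scipy.optimize import least_squares
    print(' circle',least_squares(res,[0,0,44],loss='soft_l1').x)
    hv=hsv(c)[c['z_map']>0]
    l=(hv[:,0]>150)&(hv[:,0]<178)&(hv[:,1]>90)&(np.linalg.norm(q,axis=1)<60);L=q[l&(q[:,2]>12)]
    if len(L)>10: print(' lid',len(L),least_squares(lambda p:np.hypot(L[:,0]-p[0],L[:,1]-p[1])-p[2],[0,0,30],loss='soft_l1').x,'z',np.percentile(L[:,2],[5,50,95]))
E
python3 -c "
from meas import *
ana('s5',60)"
```

```text
ring pts 752 ext [[-38.1, -56.7, 57.8], [58.1, 51.9, 70.2]]
 lip 1 101 [12.631  34.994  61.9894] [[-6.7, 18.6, 58.1], [40.5, 44.1, 65.5]]
 lip -1 90 [ 16.0475 -35.1586  62.7226] [[-4.5, -46.7, 59.0], [44.5, -2.8, 65.7]]
 plane [ 0.0187 -0.0073 64.0897]
 circle [ 2.1756 -1.3362 49.2071]
 lid 163 [-3.8521  0.0533 27.9199] z [14.0511 18.54   21.5089]
```

Request:
move_arm(
  moves=[5.3,0.7,-8.5,0,0,0,5.3,0.7,-8.5,0,0,0,5.3,0.7,-8.5,0,0,0,1.5,0.2,-2.5,0,0,0,0,0,0,0,0,0],
)

```text
time_s: 7.32
ee_pos: [0.5702, -0.016, 0.194]
tool_rot: [-0.066, 0.965, 0.017, 0.254]
contact_force: [0.0, -0.3, -2.3]
grip_width: 0.0079
grip_force: 59.5
```

```bash
python3 -c "
from meas import *
meas('s6');plan(.026);ana('s6',27)
import pickle
a=pickle.load(open('a.pkl','rb'))['side'];pickle.dump((None,a),open('s0.pkl','wb'))
try: ana('s0',60)
except Exception as e: print(e)
"
```

```text
now 7.375 [ 0.5703 -0.016   0.1943] ring in neck mm [ 1.2371  0.0081 27.5781]
h 0.026 dmm [-0.2327 -0.0027 -1.9311] rotvec [-0.0001  0.0012 -0.0007] n*10mm [-5.2635 -0.7149  8.4726] x* [0.8395 0.114  0.5312] y [-0.1346  0.9909  0.    ]
ring pts 1237 ext [[-36.6, -56.1, 14.8], [58.0, 51.3, 37.4]]
 lip 1 92 [10.0874 33.8649 29.2103] [[-20.7, 4.3, 22.5], [30.0, 43.7, 32.5]]
 lip -1 92 [ 11.2839 -35.0686  29.7316] [[-13.8, -46.4, 18.0], [44.3, -2.6, 33.2]]
 plane [ 0.1112 -0.0409 24.5246]
 circle [16.3677 -8.648  35.2204]
 lid 236 [-2.6256  0.8495 27.1495] z [14.452  18.7884 22.4478]
index -1 is out of bounds for axis 0 with size 0
```

View pics/s6.png

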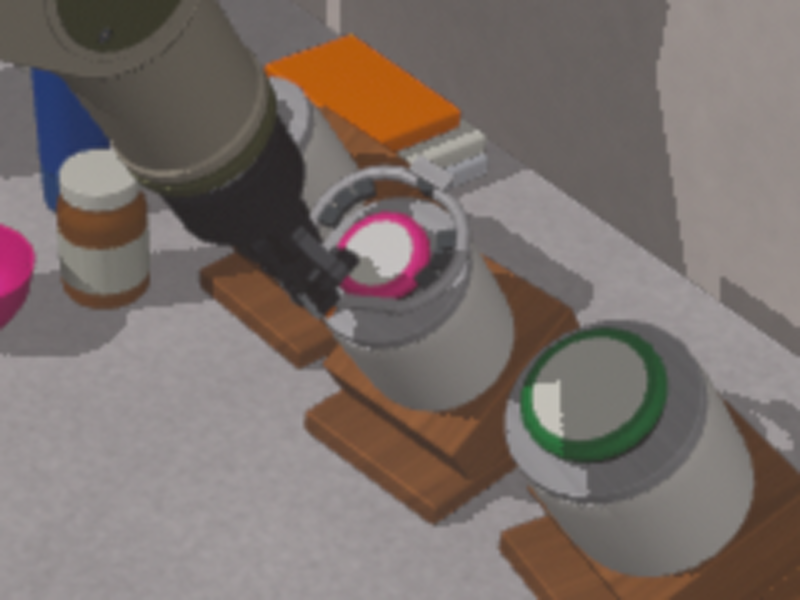

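The ring now surrounds the lid in view (lips at (345,200), (440,245), lid (383,255)). One quick lid check from the unobstructed first images.

Run:
```python
from plan import *
import pickle
a=pickle.load(open('a.pkl','rb'));s,s6=pickle.load(open('s6.pkl','rb'));a['s6']=s6
yaw,lean,O=.135,.56,np.array([.635,-.0072,.1876])
n=np.array([-np.sin(lean)*np.cos(yaw),-np.sin(lean)*np.sin(yaw),np.cos(lean)]);y=np.array([-np.sin(yaw),np.cos(yaw),0]);N=np.c_[np.cross(y,n),y,n]
for k,c in a.items():
    q=(pts(c,np.ones((480,640),bool))-O)@N*1e3;h=hsv(c)[c['z_map']>0]
    l=(np.hypot(q[:,0],q[:,1])<45)&(q[:,2]>10)&(q[:,2]<26)
    p=l&(h[:,0]>150)&(h[:,0]<178)&(h[:,1]>60)
    for nm,Q in(('pink',q[p]),('pinktop',q[p&(q[:,2]>17)]),('white',q[l&(h[:,1]<40)&(h[:,2]>150)])):
        if len(Q)>5: e=np.percentile(Q,[1,99],axis=0);print(k,nm,len(Q),e.round(1).tolist(),'mid',e.mean(0))
```

```text
top pink 219 [[-31.7, -28.4, 11.5], [28.2, 31.2, 25.7]] mid [-1.7637  1.4164 18.5974]
top pinktop 160 [[-31.0, -27.6, 17.2], [27.3, 31.2, 25.7]] mid [-1.8511  1.7721 21.486 ]
side pink 330 [[-33.6, -29.0, 10.8], [26.7, 30.0, 23.1]] mid [-3.4316  0.4583 16.9501]
side pinktop 248 [[-32.6, -28.3, 17.1], [25.9, 29.9, 23.2]] mid [-3.3502  0.812  20.1419]
s6 pink 259 [[-32.2, -28.7, 11.4], [26.9, 30.4, 23.5]] mid [-2.6281  0.8495 17.4573]
s6 pinktop 207 [[-32.0, -28.1, 17.1], [27.1, 29.9, 23.6]] mid [-2.419  0.86  20.372]
s6 white 204 [[-11.6, -17.7, 17.1], [17.3, 22.5, 23.5]] mid [ 2.8725  2.3814 20.2782]
```

Request:
move_arm(
  moves=[-3.6,1,-2.1,0,0,0,0,0,0,0,0,0,2.1,0.3,-3.4,0,0,0,2.1,0.3,-3.4,0,0,0,0,0,0,0,0,0],
)

```text
time_s: 8.0
ee_pos: [0.5708, -0.0144, 0.1849]
tool_rot: [-0.066, 0.965, 0.017, 0.254]
contact_force: [-0.2, 0.6, -1.8]
grip_width: 0.0076
grip_force: 59.5
```

```bash
python3 -c "
from meas import *
meas('s7');plan(.006,dx=-.003,dy=.0015)"
```

```text
now 8.05 [ 0.5708 -0.0144  0.1851] ring in neck mm [-3.0255  1.4965 19.3499]
h 0.006 dmm [  7.0297   0.9973 -11.2585] rotvec [ 0.0002  0.0008 -0.0007] n*10mm [-5.2635 -0.7149  8.4726] x* [0.8395 0.114  0.5312] y [-0.1346  0.9909  0.    ]
```

Request:
move_arm(
  moves=[1.6,0.2,-2.5,0,0,0,1.6,0.2,-2.5,0,0,0,1.6,0.2,-2.5,0,0,0,0,0,0,0,0,0],
)

```text
time_s: 8.55
ee_pos: [0.5756, -0.0138, 0.1776]
tool_rot: [-0.066, 0.965, 0.017, 0.254]
contact_force: [0.0, 0.3, -1.2]
grip_width: 0.0072
grip_force: 59.5
```

Request:
move_arm(
  moves=[0.8,0.1,-1.3,0,0,0,0.8,0.1,-1.3,0,0,0,0,0,0,0,0,0],
)

```text
time_s: 8.93
ee_pos: [0.5772, -0.0136, 0.1752]
tool_rot: [-0.066, 0.965, 0.017, 0.255]
contact_force: [-0.6, 0.5, -2.7]
grip_width: 0.0074
grip_force: 59.5
```

```bash
python3 -c "
from meas import *
meas('s8');plan(.006,dx=-.003,dy=.0015);ana('s8',6)"
```

```text
now 8.975 [ 0.5773 -0.0136  0.1753] ring in neck mm [-2.7584  1.4221  7.6003]
h 0.006 dmm [ 0.6036  0.1941 -1.4207] rotvec [-0.0001  0.0012 -0.0006] n*10mm [-5.2635 -0.7149  8.4726] x* [0.8395 0.114  0.5312] y [-0.1346  0.9909  0.    ]
ring pts 1374 ext [[-38.9, -54.3, -4.8], [53.4, 53.1, 19.9]]
 lip 1 70 [ 9.0146 36.0394 10.2148] [[-19.4, 3.3, 6.9], [34.5, 45.1, 13.1]]
 lip -1 148 [ -0.6438 -29.775    9.1761] [[-30.4, -45.0, -0.6], [38.8, -4.4, 15.1]]
 plane [ 0.0074  0.0298 10.3766]
 circle [ 5.4035  0.6049 39.2675]
 lid 266 [-3.4823  0.795  27.6242] z [13.6248 18.3878 21.3975]
```

View pics/s8.png

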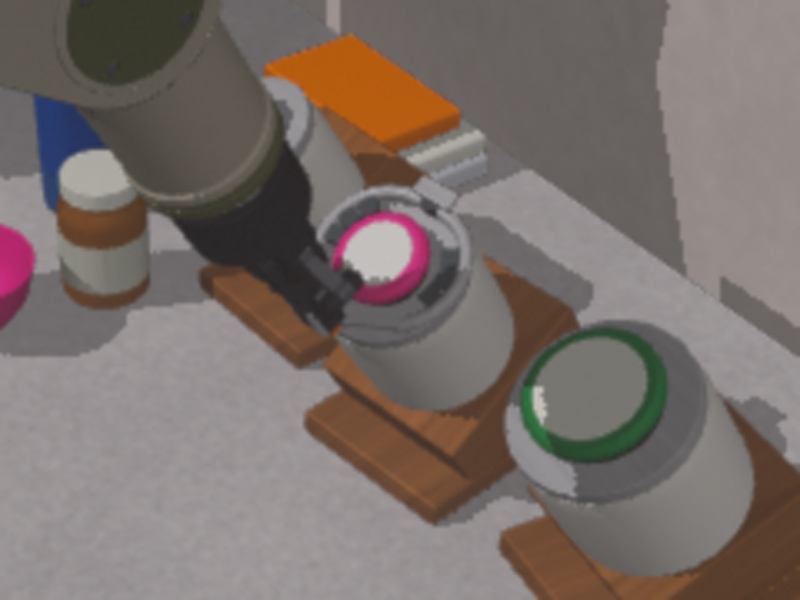

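The ring is over the lid, close to the shoulder (lips at (355,212) and (440,275), lid (382,258) centred). Lowering gently to contact.

Request:
move_arm(
  moves=[0.5,0.1,-0.9,0,0,0,0.5,0.1,-0.9,0,0,0,0,0,0,0,0,0],
)

```text
time_s: 9.35
ee_pos: [0.5783, -0.0134, 0.1734]
tool_rot: [-0.066, 0.965, 0.017, 0.255]
contact_force: [-0.3, -0.0, -0.8]
grip_width: 0.0074
grip_force: 59.5
```

Request:
move_arm(
  moves=[0.5,0.1,-0.9,0,0,0,0,0,0,0,0,0],
)

```text
time_s: 9.6
ee_pos: [0.5788, -0.0134, 0.1728]
tool_rot: [-0.065, 0.965, 0.017, 0.255]
contact_force: [-4.1, 0.9, 2.7]
grip_width: 0.0075
grip_force: 61.5
```

Request:
move_arm(
  moves=[0,0,0,0,0,0,0,0,0,0,0,0],
  jaw=0.78,
)

```text
time_s: 9.85
ee_pos: [0.5788, -0.0132, 0.1726]
tool_rot: [-0.066, 0.965, 0.017, 0.255]
contact_force: [-0.2, -0.5, -1.3]
grip_width: 0.0189
grip_force: 8.0
```

Request:
move_arm(
  moves=[0.5,0.1,-0.8,0,0,0,0,0,0,0,0,0],
  jaw=0.7,
)

```text
time_s: 10.1
ee_pos: [0.5793, -0.0132, 0.1718]
tool_rot: [-0.066, 0.965, 0.017, 0.255]
contact_force: [-0.5, -0.2, -0.2]
grip_width: 0.0258
grip_force: 7.3
```

Request:
move_arm(
  moves=[0.7,0.1,-1.1,0,0,0,0,0,0,0,0,0],
  jaw=0.6,
)

```text
time_s: 10.35
ee_pos: [0.5801, -0.0131, 0.1708]
tool_rot: [-0.066, 0.965, 0.017, 0.255]
contact_force: [-2.4, -0.7, 0.8]
grip_width: 0.0342
grip_force: 6.3
```

```bash
python3 -c "
from meas import *
meas('s9');ana('s9',6)"
```

```text
ring pts 1176 ext [[-38.7, -49.9, -6.8], [52.8, 48.2, 19.9]]
 lip 1 13 [ 7.8842 25.1672  7.7053] [[-27.6, 1.7, 4.3], [40.6, 42.2, 13.1]]
 lip -1 150 [ -2.1857 -29.5256   6.7888] [[-26.1, -41.1, -0.6], [19.1, -11.5, 13.9]]
 plane [-0.0275  0.0881  9.6307]
 circle [ 2.6415 -6.0094 39.6419]
 lid 245 [-2.9669  0.7052 27.2113] z [13.4144 18.486  21.7209]
```

Request:
move_arm(
  moves=[0.4,0.1,-0.7,0,0,0,0,0,0,0,0,0],
  jaw=0.5,
)

```text
time_s: 10.65
ee_pos: [0.5804, -0.013, 0.17]
tool_rot: [-0.066, 0.965, 0.017, 0.255]
contact_force: [1.0, -0.6, 1.0]
grip_width: 0.0428
grip_force: 5.2
```

Request:
move_arm(
  moves=[0.4,0.1,-0.7,0,0,0,0,0,0,0,0,0],
  jaw=0.4,
)

```text
time_s: 10.9
ee_pos: [0.5808, -0.0128, 0.1692]
tool_rot: [-0.066, 0.965, 0.017, 0.255]
contact_force: [-0.5, 1.0, -0.7]
grip_width: 0.0512
grip_force: 4.3
```

Request:
move_arm(
  moves=[0,0,0,0,0,0,0,0,0,0,0,0,0,0,0,0,0,0],
  jaw=0.2,
)

```text
time_s: 11.28
ee_pos: [0.5808, -0.013, 0.1693]
tool_rot: [-0.066, 0.965, 0.017, 0.255]
contact_force: [0.4, -0.9, 0.9]
grip_width: 0.0682
grip_force: 0.0
```

```bash
python3 -c "
from meas import *
meas('s10');ana('s10',6)"
```

```text
ring pts 1065 ext [[-37.7, -49.2, -6.2], [50.2, 44.6, 19.9]]
 lip 1 10 [19.1606 11.2746  8.8492] [[-28.3, 0.6, 6.0], [39.6, 34.0, 13.8]]
 lip -1 113 [ -5.9002 -28.1252   7.2988] [[-24.2, -36.7, 0.5], [13.9, -17.0, 13.0]]
 plane [-0.0367  0.1368 10.6302]
 circle [-1.2994 -4.2564 39.5781]
 lid 224 [-3.2341  0.5862 27.5076] z [13.6958 18.6437 21.452 ]
```

View pics/s10.png

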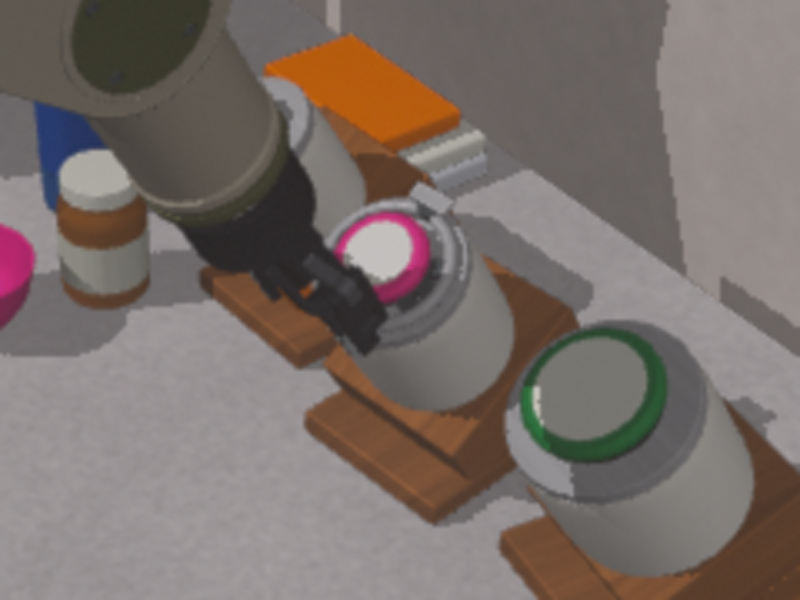

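The ring has contracted under the lid, lips hidden beneath it, hinge at (432,197). Opening fully and backing off along the neck axis.

Request:
move_arm(
  moves=[0,0,0,0,0,0,0,0,0,0,0,0,-5.3,-0.7,8.5,0,0,0,-8,-1.1,13,0,0,0,-11,-1.4,17,0,0,0,-16,-2.1,25,0,0,0,-16,-2.1,25,0,0,0,0,0,0,0,0,0],
  jaw=0,
)

```text
time_s: 12.32
ee_pos: [0.5248, -0.0207, 0.2606]
tool_rot: [-0.065, 0.964, 0.018, 0.257]
contact_force: [-0.3, 0.3, 0.1]
grip_width: 0.0853
grip_force: 0.0
```

Request:
move_arm(
  moves=[-30,0,20,0,0,0,-30,0,20,0,0,0,-30,0,10,0,0,0,0,0,0,0,0,0],
)

```text
time_s: 12.82
ee_pos: [0.4524, -0.0255, 0.3053]
tool_rot: [-0.062, 0.964, 0.016, 0.256]
contact_force: [0.7, -0.7, 0.5]
grip_width: 0.0855
grip_force: 0.0
```

Run:
```python
from meas import *
meas('s11');ana('s11',6,O=tuple(np.array([.635,-.0072,.1876])))
c=look('w11');h=hsv(c)
v=pickle.load(open('s11.pkl','rb'))[1]
W=np.zeros((600,800,3),np.uint8);W[:480,:640]=c['color'];W[330:600,440:800]=cv2.resize(v['color'][150:240,320:440],(360,270),interpolation=cv2.INTER_CUBIC)
cv2.imwrite('pics/m11.png',W[...,::-1])
```

```text
ring pts 1314 ext [[-39.0, -49.0, -5.9], [49.9, 45.2, 19.9]]
 lip 1 7 [37.6129  3.2547  7.2873] [[35.3, 0.2, 6.2], [40.4, 6.4, 8.7]]
 lip -1 92 [ -4.858  -25.9927   6.8114] [[-25.6, -33.2, 0.7], [15.7, -10.7, 12.2]]
 plane [0.0025 0.0981 9.7121]
 circle [ 2.0799 -3.5529 38.0436]
 lid 301 [-3.3165  0.8789 27.5741] z [13.8555 18.3333 21.4765]
12.875 [ 0.4526 -0.0246  0.3049] [-0.0632  0.9644  0.0165  0.2561] 0.08534715846435675
```

View pics/m11.png

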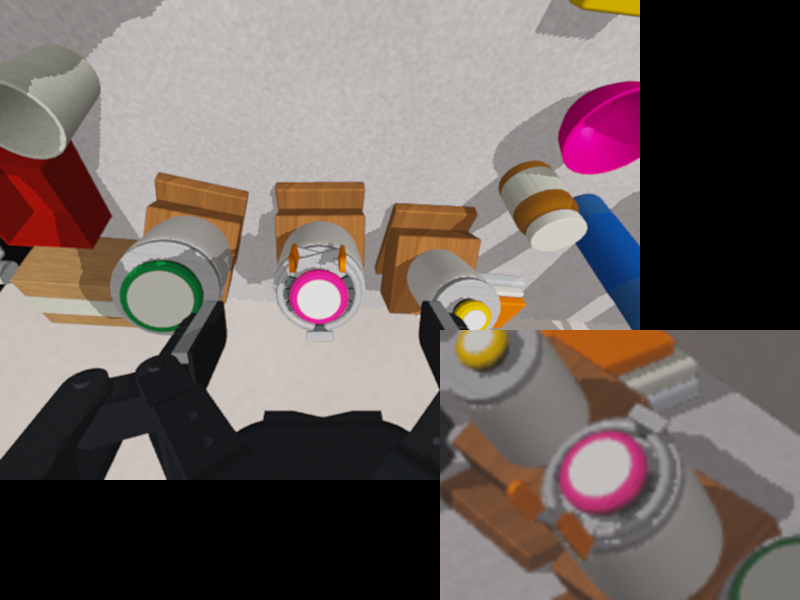

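The wrist view shows the ring seated round the pink lid (320,297), ears at (294,260) and (342,259), hinge at (320,333), all symmetric. One check of the offset along the slope.

Run:
```python
from meas import *
yaw,lean,O=.135,.56,np.array([.635,-.0072,.1876])
n=np.array([-np.sin(lean)*np.cos(yaw),-np.sin(lean)*np.sin(yaw),np.cos(lean)]);y=np.array([-np.sin(yaw),np.cos(yaw),0]);N=np.c_[np.cross(y,n),y,n]
def f(c,nm,hz=6):
    q=(pts(c,np.ones((480,640),bool))-O)@N*1e3;h=hsv(c)[c['z_map']>0]
    g=(q[:,0]>40)&(q[:,0]<70)&(abs(q[:,1])<16)&(abs(q[:,2]-hz)<12);G=q[g]
    print(nm,'hinge x max',np.sort(G[:,0])[-8:].round(1),'z',G[G[:,0]>46][:,2].mean().round(1))
    e=(h[:,0]>3)&(h[:,0]<18)&(h[:,1]>150)&(abs(q[:,1])<40)&(q[:,0]<-25)&(q[:,0]>-75)&(q[:,2]>15)&(q[:,2]<65)
    for s in(1,-1):
        E=q[e&(q[:,1]*s>0)]
        if len(E)>5: print('  ear',s,len(E),E.mean(0).round(1),np.percentile(E,[3,97],axis=0).round(1).tolist())
    p=(h[:,0]>150)&(h[:,0]<178)&(h[:,1]>60)&(q[:,2]>16)&(q[:,2]<26)&(np.hypot(q[:,0],q[:,1])<45)
    e=np.percentile(q[p],[1,99],axis=0);print('  lid mid',e.mean(0).round(1),e.round(1).tolist())
    sh=(abs(q[:,2])<5)&(np.hypot(q[:,0],q[:,1])<62)
for k,hz in(('s5',60),('s6',26),('s8',6),('s11',6)): f(pickle.load(open(k+'.pkl','rb'))[1],k,hz)
f(pickle.load(open('w11.pkl','rb')),'w11')
```

```text
s5 hinge x max [58.1 58.3 58.5 58.5 58.8 59.1 59.4 59.7] z 68.1
  lid mid [-2.8  0.4 19.6] [[-32.7, -29.7, 16.3], [27.0, 30.4, 22.8]]
s6 hinge x max [58.7 58.7 58.8 58.9 59.  59.3 59.5 59.8] z 35.2
  lid mid [-2.5  1.  19.8] [[-31.9, -28.2, 16.1], [27.0, 30.2, 23.6]]
s8 hinge x max [54.5 54.5 54.7 54.8 55.1 55.7 56.2 56.3] z 15.9
  lid mid [-3.2  0.4 19.6] [[-32.2, -28.7, 16.3], [25.7, 29.6, 22.9]]
s11 hinge x max [51.1 51.1 51.2 51.3 51.7 51.9 52.1 52.5] z 12.0
  ear 1 94 [-53.4  23.4  36.3] [[-60.5, 20.6, 16.2], [-46.5, 28.2, 53.7]]
  ear -1 74 [-53.1 -24.8  36.9] [[-59.6, -26.6, 18.4], [-46.1, -22.3, 53.0]]
  lid mid [-3.1  0.7 19.2] [[-32.6, -29.1, 16.1], [26.3, 30.5, 22.2]]
w11 hinge x max [52.  52.1 52.2 52.4 52.7 53.  53.2 53.6] z 12.4
  ear 1 132 [-57.2  26.8  39.2] [[-61.2, 24.1, 17.5], [-48.7, 29.7, 53.3]]
  ear -1 180 [-56.  -19.8  40.5] [[-60.6, -23.1, 17.1], [-48.6, -17.2, 53.7]]
  lid mid [-3.9  4.3 18.6] [[-33.4, -25.5, 16.2], [25.6, 34.2, 21.1]]
```

```bash
python3 -c "
from bench import ctrl
print(ctrl.sign_off())"
```

```text
the job is handed in; nothing more can be done
None
```

The ring is locked in the groove under the pink lid, contracted and let go, and the job is handed in at about 13 s of the 43 s limit; my last measurements put its centre about 1–2 mm from the neck's axis, and the sign-off reported no verdict.

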